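Pull the worn ball-lock punch out of its holder

ROBOT

A 6-joint arm with a two-finger parallel gripper is mounted at the origin on the work surface. World frame = base frame: x ahead of the robot, y to its left, z up, the work surface at z = 0. Lengths are in m, angles in degrees, forces in N, time in s.
With the tool pointing down it reaches from about 0.375 to 0.975 m from the base axis. Payload 3.8 kg.
Tool frame: the origin (TCP) lies midway between the tips of the shut fingers; the grasp point (between the pads) lies 19 mm behind it (pinch_z is the distance from the TCP to the grasp point, in m); z points along the fingers, y is the line along which they close (so a half turn about z gives the same grasp; the last joint's range is limited). The gripper opens to 85 mm and grips with 20 to 120 N. Pads are 22 mm wide; open, the fingers measure 114 mm over their backs; the gripper's body (76 mm by 85 mm) begins 54 mm behind the grasp point. The pads swing forward as they close: fully open they stand 13 mm farther back than shut.
Start: joints at [72.943, 15.12, 91.902, -0, 72.978, -2.114], TCP at [0.174, 0.652, 0.231] pointing down, gripper open.
Joint ranges: [-150.88, 150.88], [-54.13, 125.18], [17.81, 147.31], [-75.09, 255.09], [0, 152.58], [-146.25, 146.25]. Speed limits (degrees/s): [147.25, 147.25, 180, 180, 180, 180].

INTERFACE

Orientations are given as a 3x3 rotation matrix whose columns are the frame's x, y, z axes.
In Python, from station import * gives the robot as it stands. The module is installed in compiled form; this text tells all that it offers.
- The arm moves only by the shell command python3 -m handwheel 'ROWS' [FORCE]. ROWS is JSON, a list of rows, each a list of 5 numbers: the opening, from 0 (shut) to 1 (fully open), then the shift along the tool's x, y, z in m, then the turn about the tool's z in units of 8 degrees (1.0 is 8 degrees). In form: [[hand, tx, ty, tz, twist], ...]. A call has 1 to 10 rows; each row shifts and turns the commanded pose from where the row before left it, along the tool's axes as they then stand; what a row does not reach is not made up. A row lasts 1/8 s, in which the tool goes at most 62.5 mm and 10.7 degrees, less where a joint would pass 70% of its speed; a pose out of reach is approached as far as the arm can. A call with a gripper value outside its range is refused whole. The fingers move at their own pace and stop on an object; FORCE is the grip in N (left out, the last holds). Time passes only in rows, so rows that do not move let the fingers close. It gives the time, the measured TCP pose, the force, the opening and the grip force at its end, in the units of the state.
- get_state(): the state, without advancing time (a new reading comes with each control period).
- grab_frame(name): name is "side" or "top"; returns a dict with "image" (480x640x3 uint8, red, green, blue), "mtx" (3x3 intrinsics, pixels), "xyz" and "orientation" of the camera in the world. Camera axes: x right, y down, z forward; pixel columns grow to the right and rows downward; lengths in m; the calibration is good to about 2 mm. A picture is of the moment at which its call begins. There is no depth.
- sign_off(): hands the job in; it is judged then, once.
The state is a dict: "clock": time; "joint_pos": joint angles; "qd": joint speeds; "tau": joint torques, N m; "eef_pos": TCP position; "ee_rot": TCP orientation; "force": force on the tool from outside, world axes, zero at the start; "moment": the same for the moment, N m; "finger_gap": finger opening in m; "grasp_force": force on a finger pad.
Only numpy, scipy, OpenCV 4.12 (cv2) and the standard library are available. Lean on these libraries where they do the work, as an engineer would, in place of code of your own. Each camera call takes 0.05 s, during which the arm holds its last target. There are 200 camera calls.

TASK

The punch with the red knob is worn out. Pull it straight up out of the steel holder, against the sprung balls that hold it, and stand it upright, knob up, in the yellow tray; leave the two blue punches seated in the holder.

Things in the scene. Friction and masses are not known exactly. Their poses are not given: they have to be found in the camera images.
- red_punch: Worn punch, upright, 90 mm tall, round about z (up), 0.22-0.37 kg. Origin: centre of its flat underside, 6 mm above the bench while seated. Above the origin: steel shank d30 mm up to 40 mm, collar d40 from 40 to 46, straight red knob d32 from 46 to 90 (grip here). Two sprung balls in a shank groove hold it: they let go at 9-16 N upward pull within 6 mm, then it slides freely; clear after 40 mm.
- blue_punch_a: Good punch, same shape, size and origin but with a blue knob, seated like the red one. The three sit in any order, 85 mm apart in one row, in the wells of a fixed steel block 90 x 265 mm, 46 mm high, collars resting on its top. The row runs within 20 degrees of world y.
- blue_punch_b: The other good punch with a blue knob, seated in the third well.
- tray: Fixed yellow open tray, 160 x 160 mm outside, 25 mm high, walls and floor 5 mm thick, empty. Origin at the centre of its underside (on the bench); z up, x and y along its sides.
Not all that is in view belongs to the job. What is shaped like the red_punch but orange, purple or turquoise is not meant.

How it is judged (in metres and radians):
On the way:
1. the red punch is pulled up clear of its well (height (world z) of red_punch above 0.052 m and angle between red_punch's own z axis and vertical below 0.35 rad), for 0.1 s.
At the end, for the whole second after the job is handed in: The red punch stands knob up (within 10 degrees of upright) and at rest on the floor of the yellow tray, released; both blue punches are still seated where they were (within 10 mm) (x of red_punch in the frame of tray between -0.065 and 0.065 m and y of red_punch in the frame of tray between -0.065 and 0.065 m and z of red_punch in the frame of tray below 0.012 m and angle between red_punch's own z axis and vertical below 0.17 rad and linear speed of red_punch below 0.02 m/s and distance of each of blue_punch_a, blue_punch_b from where it was at the start of the episode below 0.01 m); the robot touches nothing.
It fails at once if a blue punch is pulled out or pushed out of its well (distance of any of blue_punch_a, blue_punch_b from where it was at the start of the episode above 0.012 m).
It also fails if it takes over 42 s, if anything falls off the work surface, if the arm or the gripper's body presses on something with over 40 N, if the wrist force passes 120 N, or if a joint passes its speed limit or range.

## Working session

There is one attempt and no reset: what is moved stays moved. The work goes in short steps, Python scripts to look and compute and a shell command to move; the robot and the scene stay as the last step left them, time stands still between calls to the robot, and variables do not carry over. Pictures are saved under pics/ and viewed, at most 10 in all, crops included, and the job is handed in when it is done.

```bash
mkdir -p pics; python3 - <<'E'
from station import *
import cv2,numpy as np
for n in("top","side"):
    f=grab_frame(n);cv2.imwrite(f"pics/{n}0.png",f["image"][:,:,::-1]);np.savez(f"{n}0.npz",**f)
    print(n,np.round(f["mtx"],1).tolist(),np.round(f["xyz"],3),np.round(f["orientation"],3).tolist())
s=get_state();print(s["clock"],s["eef_pos"],np.round(s["ee_rot"],3).tolist(),s["force"],s["finger_gap"])
E
```

```text
top [[441.5, 0.0, 324.4], [0.0, 441.5, 238.8], [0.0, 0.0, 1.0]] [ 0.389 -0.025  0.814] [[-0.012, -0.984, 0.177], [-0.999, 0.018, 0.032], [-0.035, -0.176, -0.984]]
side [[574.0, 0.0, 312.0], [0.0, 574.0, 238.3], [0.0, 0.0, 1.0]] [ 0.261 -0.772  0.536] [[0.931, -0.207, 0.302], [-0.365, -0.472, 0.802], [-0.024, -0.857, -0.515]]
0.1 [0.17385545 0.65153725 0.23007724] [[-0.966, 0.258, -0.001], [0.258, 0.966, -0.002], [0.0, -0.002, -1.0]] [0.45525499 0.44590813 0.0732831 ] 0.08556478633095166
```

View pics/top0.png

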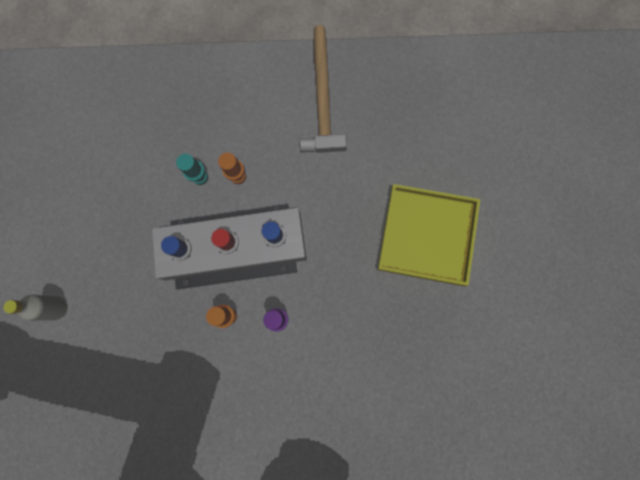

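View pics/side0.png

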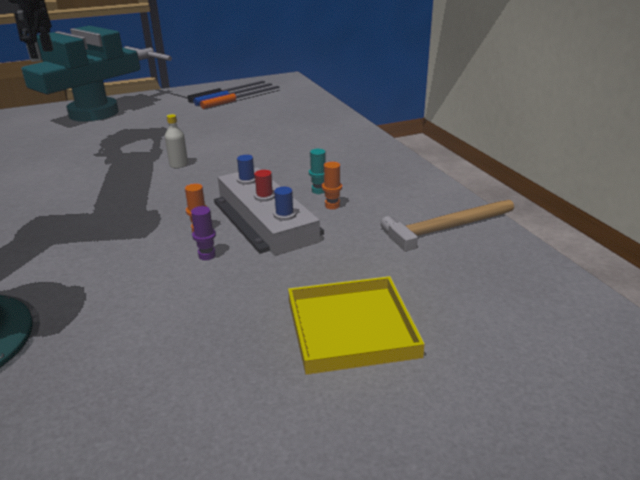

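The top view shows the knobs in the holder at blue (173,246), red (223,239) and blue (272,232). The tray is centred near (430,235). The side view shows the red knob at (264,183). Candidates for the red punch are red (223,239), orange (231,163), orange (221,316), purple (275,320) and turquoise (187,165). Only the one at (223,239) is red and seated in the holder. I'll confirm it in a crop and measure.

```bash
cat > h.py <<'E'
import cv2,numpy as np
def load(n): return dict(np.load(n))
def ray(f,p):
    d=f["orientation"]@np.linalg.solve(f["mtx"],[p[0],p[1],1.]);return f["xyz"],d/np.linalg.norm(d)
def tri(fs,ps):
    A=0;b=0;R=[ray(f,p) for f,p in zip(fs,ps)]
    for o,d in R: P=np.eye(3)-np.outer(d,d);A=A+P;b=b+P@o
    x=np.linalg.solve(A,b);return x,max(np.linalg.norm(np.cross(x-o,d)) for o,d in R)
def plane(f,p,z): o,d=ray(f,p);return o+d*(z-o[2])/d[2]
def mask(f,c):
    h=cv2.cvtColor(f["image"],cv2.COLOR_RGB2HSV);H,S,V=h[...,0].astype(int),h[...,1],h[...,2]
    r={"red":(H<4)|(H>170),"blue":(H>108)&(H<126),"yellow":(H>24)&(H<34)}[c]
    return (r&(S>150)&(V>50)).astype(np.uint8)
def blobs(f,c,mn=60,mx=1500):
    cs=cv2.findContours(mask(f,c),cv2.RETR_EXTERNAL,cv2.CHAIN_APPROX_NONE)[0]
    return [k for k in cs if mn<cv2.contourArea(k)<mx]
def cen(k): m=cv2.moments(k);return np.array([m["m10"],m["m01"]])/m["m00"]
E
python3 - <<'E'
from h import *
t,s=load("top0.npz"),load("side0.npz")
for c in("red","blue"):
    bs=[[(cen(k).round(1),cv2.contourArea(k),cv2.boundingRect(k)) for k in blobs(f,c)] for f in(t,s)]
    print(c,bs)
    for a in bs[0]:
        for b in bs[1]:
            x,e=tri((t,s),(a[0],b[0]))
            if e<.006: print("  ",a[0],b[0],x.round(4),round(e,4))
q=[]
for f in(t,s):
    k=max(blobs(f,"yellow",800,1e6),key=cv2.contourArea)
    p=cv2.approxPolyDP(cv2.convexHull(k),.03*cv2.arcLength(k,True),True)[:,0];q.append(p)
    print("tray",p.tolist(),[plane(f,x,.025).round(3).tolist() for x in p])
for a in q[0]:
    for b in q[1]:
        x,e=tri((t,s),(a,b))
        if e<.006:print("  ",a,b,x.round(3),round(e,4))
a=cv2.resize(t["image"][130:350,130:330],(400,440),interpolation=2);b=cv2.resize(s["image"][130:262,180:300],(400,440),interpolation=2)
cv2.imwrite("pics/crop.png",np.hstack([a,b])[:,:,::-1])
E
```

```text
red [[(array([220.3, 237.4]), 183.5, (213, 230, 16, 16))], [(array([261.3, 179.7]), 163.5, (255, 170, 16, 26))]]
   [220.3 237.4] [261.3 179.7] [0.5233 0.177  0.0787] 0.0033
blue [[], [(array([282.7, 190.5]), 80.0, (275, 187, 16, 8)), (array([209.4,  95.6]), 84.0, (195, 91, 33, 13)), (array([139.8,  71.7]), 64.5, (119, 60, 31, 20)), (array([103.5,  20.6]), 83.0, (81, 16, 35, 13))]]
tray [[411, 195], [471, 205], [466, 283], [408, 270]] [[0.609, -0.16, 0.025], [0.588, -0.267, 0.025], [0.447, -0.249, 0.025], [0.471, -0.148, 0.025]]
tray [[423, 342], [304, 361], [289, 289], [390, 277]] [[0.598, -0.283, 0.025], [0.44, -0.255, 0.025], [0.474, -0.1, 0.025], [0.629, -0.133, 0.025]]
   [411 195] [390 277] [ 0.609 -0.158  0.045] 0.005
   [471 205] [390 277] [ 0.566 -0.241  0.111] 0.0
   [466 283] [304 361] [ 0.445 -0.25   0.019] 0.0026
   [466 283] [289 289] [ 0.438 -0.222  0.117] 0.0021
   [408 270] [304 361] [ 0.477 -0.161 -0.068] 0.0043
   [408 270] [289 289] [ 0.465 -0.142  0.057] 0.0035
```

View pics/crop.png

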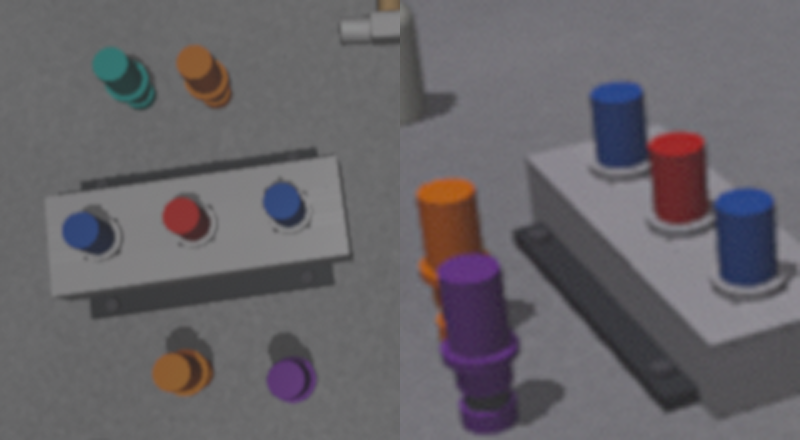

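The crop confirms the red punch is in the middle well between the two blue ones. The orange, purple and turquoise lookalikes stand loose on the bench. The masks were too tight, so I'll loosen them.

```bash
sed -i 's/(S>150)&(V>50)/(S>(200 if c=="yellow" else 120))\&(V>35)/; s/(H>24)&(H<34)/(H>22)\&(H<36)/;s/(H>108)&(H<126)/(H>105)\&(H<124)/;s/(S>(200 if c=="yellow" else 120))/(S>120)/' h.py
python3 - <<'E'
from h import *
t,s=load("top0.npz"),load("side0.npz")
hs=cv2.cvtColor(t["image"],cv2.COLOR_RGB2HSV);print(hs[245,172],hs[238,222],hs[230,430],hs[188,430])
R={}
for c in("red","blue"):
    bs=[[(cen(k).round(1),cv2.contourArea(k),cv2.boundingRect(k)) for k in blobs(f,c)] for f in(t,s)]
    bs[1]=[b for b in bs[1] if b[0][1]>130]
    for b in bs[0]+bs[1]:print(c,b)
    for a in bs[0]:
        for b in bs[1]:
            x,e=tri((t,s),(a[0],b[0]))
            if e<.006: print("  ",a[0],b[0],x.round(4),round(e,4))
q=[]
for f in(t,s):
    k=max(blobs(f,"yellow",800,1e6),key=cv2.contourArea)
    p=cv2.approxPolyDP(cv2.convexHull(k),.03*cv2.arcLength(k,True),True)[:,0];q.append(p)
    w=np.array([plane(f,x,.025) for x in p]);print("tray",p.tolist(),w.round(3).tolist(),w.mean(0).round(3))
for a in q[0]:
    for b in q[1]:
        x,e=tri((t,s),(a,b))
        if e<.006:print("  ",a,b,x.round(3),round(e,4))
E
```

```text
[111 148 119] [  0 161 138] [ 31 153 145] [ 30   5 107]
red (array([220.6, 237.6]), 227.0, (212, 229, 18, 18))
red (array([262.9, 182.1]), 327.5, (254, 170, 17, 27))
   [220.6 237.6] [262.9 182.1] [0.5252 0.1779 0.0727] 0.0022
blue (array([170.2, 244.9]), 204.0, (162, 237, 17, 17))
blue (array([270.8, 230.5]), 213.5, (263, 222, 17, 18))
blue (array([282.2, 199.5]), 306.5, (275, 187, 17, 28))
blue (array([244.1, 165.8]), 222.5, (238, 155, 14, 24))
   [170.2 244.9] [244.1 165.8] [0.5134 0.265  0.0732] 0.0026
   [270.8 230.5] [282.2 199.5] [0.5348 0.0911 0.0749] 0.003
tray [[394, 185], [478, 200], [467, 284], [379, 268]] [[0.629, -0.129, 0.025], [0.597, -0.28, 0.025], [0.445, -0.25, 0.025], [0.476, -0.097, 0.025]] [ 0.537 -0.189  0.025]
tray [[389, 276], [422, 357], [306, 373], [288, 289]] [[0.628, -0.13, 0.025], [0.582, -0.307, 0.025], [0.435, -0.276, 0.025], [0.473, -0.1, 0.025]] [ 0.529 -0.203  0.025]
   [394 185] [389 276] [ 0.629 -0.129  0.025] 0.0003
   [394 185] [422 357] [ 0.684 -0.153 -0.144] 0.0034
   [478 200] [389 276] [ 0.567 -0.248  0.119] 0.0056
   [478 200] [422 357] [ 0.6   -0.286  0.003] 0.0036
   [467 284] [306 373] [ 0.444 -0.256  0.004] 0.0023
   [467 284] [288 289] [ 0.436 -0.223  0.118] 0.0021
   [379 268] [306 373] [ 0.493 -0.112 -0.144] 0.001
   [379 268] [288 289] [ 0.475 -0.097  0.022] 0.001
```

```bash
python3 -m handwheel '[[1,0,0,0,1.0],[1,0,0,0,1.0],[1,0,0,0,1.0],[1,0,0,0,1.0],[1,0,0,0,1.0],[1,0,0,0,1.0],[1,0,0,0,1.0],[1,0,0,0,1.0],[1,0,0,0,0.5],[1,0,0,0,0]]' 60
python3 - <<'E'
from h import *
from station import *
t,s=load("top0.npz"),load("side0.npz")
for n,a,b in(("A",(170.2,244.9),(244.5,159.2)),("red",(220.6,237.6),(262,174.6)),("B",(270.8,230.5),(283,192))):
    x,e=tri((t,s),(a,b));print(n,"top disc tri",x.round(4),round(e,4),"plane .096",plane(t,a,.096).round(4))
st=get_state();R=st["ee_rot"];p=st["eef_pos"];print(st["clock"],p,R.round(3).tolist(),st["joint_pos"])
print("delta tool",(R.T@(np.array([.519,.178,.16])-p)).round(4))
E
```

```text
clock: 1.35
eef_pos: [0.1739, 0.6518, 0.2306]
ee_rot: [[-0.124, 0.992, -0.0], [0.992, 0.124, -0.001], [-0.001, -0.0, -1.0]]
force: [-0.8, -0.3, 0.2]
finger_gap: 0.0855
grasp_force: 0.0
A top disc tri [0.5122 0.2581 0.09  ] 0.001 plane .096 [0.5121 0.2556 0.096 ]
red top disc tri [0.5225 0.1729 0.0906] 0.0015 plane .096 [0.523  0.1712 0.096 ]
B top disc tri [0.5338 0.0882 0.0905] 0.0007 plane .096 [0.5335 0.0872 0.096 ]
1.35 [0.17391893 0.65181078 0.23059979] [[-0.124, 0.992, -0.0], [0.992, 0.124, -0.001], [-0.001, -0.0, -1.0]] [7.29448339e+01 1.51455730e+01 9.19430323e+01 1.09931822e-04
 7.29786434e+01 6.58402220e+01]
delta tool [-0.5128  0.2839  0.071 ]
```

```bash
python3 -m handwheel '[[1,-0.052,0.0287,0,0],[1,-0.052,0.0287,0,0],[1,-0.052,0.0287,0,0],[1,-0.052,0.0287,0,0],[1,-0.052,0.0287,0,0],[1,-0.052,0.0287,0,0],[1,-0.052,0.0287,0,0],[1,-0.052,0.0287,0,0],[1,-0.052,0.0287,0,0],[1,0,0,0,0]]'
python3 -m handwheel '[[1,-0.052,0.0287,0,0],[1,0,0,0,0],[1,0,0,0,0]]'
python3 - <<'E'
from h import *
from station import *
fs=[]
for n in("top","side"):
    f=grab_frame(n);fs.append(f["image"][60:380,130:450] if n=="side" else f["image"][80:400,80:400])
cv2.imwrite("pics/app.png",cv2.resize(np.hstack(fs),(800,400))[:,:,::-1])
st=get_state();R=st["ee_rot"];p=st["eef_pos"];print(p,R.round(3).tolist(),st["force"])
print((R.T@(np.array([.523,.172,.060])-p)).round(4))
E
```

```text
clock: 2.6
eef_pos: [0.4898, 0.2161, 0.2312]
ee_rot: [[-0.118, 0.993, 0.0], [0.993, 0.118, -0.001], [-0.001, 0.0, -1.0]]
force: [-0.1, -0.6, 0.0]
finger_gap: 0.0855
grasp_force: 0.0
clock: 2.98
eef_pos: [0.5221, 0.1721, 0.231]
ee_rot: [[-0.123, 0.992, -0.001], [0.992, 0.123, 0.001], [0.001, -0.001, -1.0]]
force: [0.6, -0.2, -0.3]
finger_gap: 0.0853
grasp_force: 0.0
[0.52182692 0.17264465 0.23106971] [[-0.125, 0.992, -0.001], [0.992, 0.125, 0.0], [0.0, -0.001, -1.0]] [ 0.14556364  0.02200838 -0.21715048]
[-0.0009  0.0012  0.1711]
```

View pics/app.png

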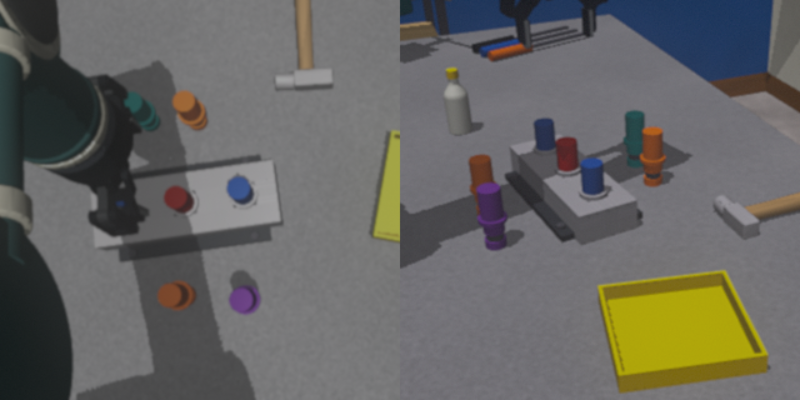

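The gripper hangs over the row at (115,210) in the crop. It is displaced outward by parallax because it is high above the block. I'll go down partway and check again.

```bash
python3 -m handwheel '[[1,-0.001,0.001,0.04,0],[1,0,0,0.04,0],[1,0,0,0.035,0],[1,0,0,0,0]]'
python3 - <<'E'
from h import *
from station import *
fs=[]
for n in("top","side"):
    f=grab_frame(n);fs.append(f["image"][110:270,180:340] if n=="side" else f["image"][160:320,140:300])
    st=get_state();R=st["ee_rot"];p=st["eef_pos"]
    for v in (p,np.array([.523,.172,.096])):
        c=f["mtx"]@f["orientation"].T@(v-f["xyz"]);print(n,(c[:2]/c[2]).round(1))
cv2.imwrite("pics/app2.png",cv2.resize(np.hstack(fs),(800,400),interpolation=2)[:,:,::-1])
print(p,(R.T@(np.array([.523,.172,.060])-p)).round(4))
E
```

```text
clock: 3.58
eef_pos: [0.5202, 0.1709, 0.1131]
ee_rot: [[-0.125, 0.992, -0.007], [0.992, 0.125, -0.002], [-0.001, -0.007, -1.0]]
force: [-0.7, 0.2, -0.0]
finger_gap: 0.0854
grasp_force: 0.0
top [217.4 235.9]
top [220.1 237.6]
side [262.7 161.4]
side [263.  171.9]
[0.52382482 0.17151547 0.11705177] [ 0.0006 -0.0008  0.0571]
```

View pics/app2.png

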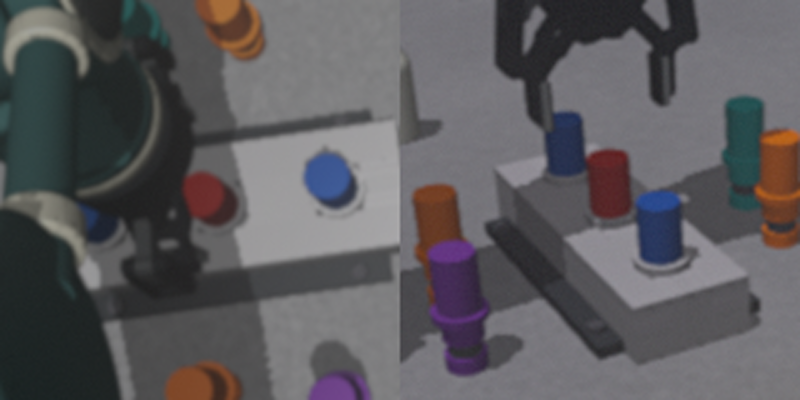

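The tips straddle the red knob symmetrically: left tip at (540,115), right at (662,95), knob at (608,180) in the crop. I'll descend and grip.

```bash
python3 -m handwheel '[[1,0,0,0.02,0],[1,0,0,0.02,0],[1,0,0,0.016,0],[1,0,0,0,0],[1,0,0,0,0],[0,0,0,0,0],[0,0,0,0,0],[0,0,0,0,0],[0,0,0,0,0],[0,0,0,0,0]]' 80
python3 -m handwheel '[[0,0,0,0,0],[0,0,0,0,0],[0,0,0,0,0]]'
```

```text
clock: 4.92
eef_pos: [0.5235, 0.1705, 0.0608]
ee_rot: [[-0.123, 0.992, -0.001], [0.992, 0.123, -0.0], [-0.0, -0.001, -1.0]]
force: [-4.1, -1.0, 5.5]
finger_gap: 0.0302
grasp_force: 78.7
clock: 5.3
eef_pos: [0.5235, 0.1705, 0.0608]
ee_rot: [[-0.123, 0.992, -0.001], [0.992, 0.123, -0.0], [-0.0, -0.001, -1.0]]
force: [-3.0, 0.1, 5.3]
finger_gap: 0.0303
grasp_force: 78.7
```

Gripped, with a gap of 30 mm and low side forces. Now I'll pull up slowly at first, then clear of the well.

```bash
python3 -m handwheel '[[0,0,0,-0.003,0],[0,0,0,-0.003,0],[0,0,0,-0.003,0],[0,0,0,-0.005,0],[0,0,0,-0.01,0],[0,0,0,-0.015,0],[0,0,0,-0.02,0],[0,0,0,-0.02,0],[0,0,0,0,0],[0,0,0,0,0]]' 
python3 - <<'E'
from h import *
from station import *
fs=[]
for n in("top","side"):
    f=grab_frame(n);fs.append(f["image"][110:270,180:340] if n=="side" else f["image"][160:320,140:300])
cv2.imwrite("pics/lift.png",cv2.resize(np.hstack(fs),(800,400),interpolation=2)[:,:,::-1])
E
```

```text
clock: 6.55
eef_pos: [0.524, 0.1706, 0.1397]
ee_rot: [[-0.123, 0.992, 0.001], [0.992, 0.123, 0.0], [0.0, 0.001, -1.0]]
force: [-1.2, -0.5, -2.3]
finger_gap: 0.0305
grasp_force: 81.7
```

View pics/lift.png

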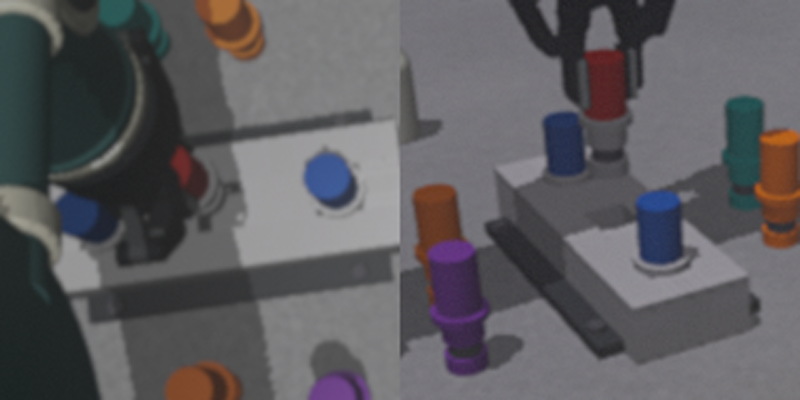

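Red is held upright with its shank out of the well (underside about 85 mm up), and both blues are still seated. I'll raise it above the neighbouring knobs and carry it over.

```bash
python3 -m handwheel '[[0,0,0,-0.025,0],[0,0,0,-0.03,0],[0,-0.025,-0.002,-0.015,0],[0,-0.045,-0.004,0,0],[0,-0.045,-0.004,0,0],[0,-0.045,-0.004,0,0],[0,-0.045,-0.004,0,0],[0,-0.045,-0.004,0,0],[0,-0.045,-0.004,0,0],[0,-0.045,-0.004,0,0]]' 
python3 -m handwheel '[[0,-0.018,-0.001,0,0],[0,0,0,0.03,0],[0,0,0,0.03,0],[0,0,0,0.03,0],[0,0,0,0.02,0],[0,0,0,0,0],[0,0,0,0,0]]' 
python3 - <<'E'
from h import *
from station import *
fs=[]
for n in("top","side"):
    f=grab_frame(n);fs.append(f["image"][180:400,230:450] if n=="side" else f["image"][110:330,320:540])
cv2.imwrite("pics/place.png",cv2.resize(np.hstack(fs),(800,400),interpolation=2)[:,:,::-1])
st=get_state();R=st["ee_rot"];p=st["eef_pos"];print(p,st["force"],(R.T@(np.array([.537,-.189,.060])-p)).round(4))
E
```

```text
clock: 7.9
eef_pos: [0.5352, -0.1718, 0.2081]
ee_rot: [[-0.123, 0.992, -0.002], [0.992, 0.123, 0.001], [0.001, -0.002, -1.0]]
force: [0.4, -0.3, -3.0]
finger_gap: 0.03
grasp_force: 81.5
clock: 8.78
eef_pos: [0.5376, -0.1884, 0.0998]
ee_rot: [[-0.123, 0.992, 0.001], [0.992, 0.123, 0.0], [-0.0, 0.001, -1.0]]
force: [-0.4, -1.2, -2.7]
finger_gap: 0.0303
grasp_force: 81.5
[ 0.53818375 -0.1887927   0.10066648] [ 0.22698845 -0.1693024  -2.98457619] [-0.     -0.0013  0.0407]
```

View pics/place.png

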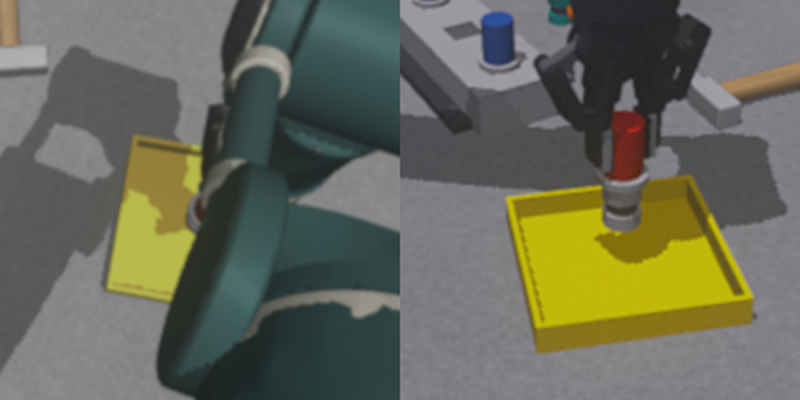

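The punch hangs upright over the tray floor (underside at about (622,222) in the crop). I'll lower it to just above the floor, then creep to contact.

```bash
python3 -m handwheel '[[0,0,0,0.02,0],[0,0,0,0.01,0],[0,0,0,0.005,0],[0,0,0,0.002,0],[0,0,0,0.001,0],[0,0,0,0.001,0],[0,0,0,0,0],[0,0,0,0,0]]'
```

```text
clock: 9.88
eef_pos: [0.5372, -0.1886, 0.0604]
ee_rot: [[-0.123, 0.992, 0.0], [0.992, 0.123, -0.0], [-0.0, 0.0, -1.0]]
force: [0.0, 0.6, -2.3]
finger_gap: 0.0302
grasp_force: 81.5
```

```bash
python3 -m handwheel '[[0,0,0,0.0007,0],[0,0,0,0,0],[0,0,0,0,0]]' ; python3 -m handwheel '[[0,0,0,0.0007,0],[0,0,0,0,0],[0,0,0,0,0]]'
```

```text
clock: 10.25
eef_pos: [0.5373, -0.1887, 0.0599]
ee_rot: [[-0.123, 0.992, 0.0], [0.992, 0.123, -0.0], [-0.0, 0.0, -1.0]]
force: [-0.9, -0.4, 0.6]
finger_gap: 0.0303
grasp_force: 82.0
clock: 10.62
eef_pos: [0.5373, -0.1887, 0.0598]
ee_rot: [[-0.123, 0.992, 0.0], [0.992, 0.123, -0.0], [-0.0, 0.0, -1.0]]
force: [-3.1, 0.7, 5.9]
finger_gap: 0.0302
grasp_force: 82.2
```

Contact felt (+6 N). I'll open, retreat and look.

```bash
python3 -m handwheel '[[0.4,0,0,0,0],[0.7,0,0,0,0],[1,0,0,0,0],[1,0,0,0,0],[1,0,0,0,0],[1,0,0,0,0],[1,0,0,-0.01,0],[1,0,0,-0.03,0],[1,0,0,-0.04,0],[1,0,0,-0.05,0]]'
python3 -m handwheel '[[1,0.06,0,-0.01,0],[1,0.06,0,0,0],[1,0.06,0,0,0],[1,0.06,0,0,0],[1,0,0,0,0],[1,0,0,0,0],[1,0,0,0,0]]'
python3 - <<'E'
from h import *
from station import *
fs=[];F=[]
for n in("top","side"):
    f=grab_frame(n);F.append(f);fs.append(f["image"][100:460,150:510] if n=="side" else f["image"][120:340,320:540])
    print(n,[(c,cen(k).round(1)) for c in("red","blue") for k in blobs(f,c)])
cv2.imwrite("pics/end.png",np.hstack([cv2.resize(i,(400,400)) for i in fs])[:,:,::-1])
st=get_state();print(st["eef_pos"],st["force"],st["clock"])
r=[cen(blobs(f,"red")[0]) for f in F];print(tri(F,r))
E
```

```text
clock: 11.88
eef_pos: [0.5363, -0.1883, 0.1898]
ee_rot: [[-0.123, 0.992, -0.002], [0.992, 0.123, 0.001], [0.001, -0.001, -1.0]]
force: [1.0, 0.4, -0.3]
finger_gap: 0.0852
grasp_force: 0.0
clock: 12.75
eef_pos: [0.5079, 0.0484, 0.1991]
ee_rot: [[-0.121, 0.993, 0.0], [0.993, 0.121, -0.0], [-0.0, 0.0, -1.0]]
force: [0.4, -0.2, -0.1]
finger_gap: 0.0855
grasp_force: 0.0
top [('blue', array([170.4, 244.9]))]
side [('red', array([351.2, 272.4])), ('blue', array([283.1, 199.5])), ('blue', array([244.4, 165.9])), ('blue', array([205.9,  96.7])), ('blue', array([134.8,  71.9])), ('blue', array([151. ,  30.2]))]
[0.50789245 0.04822335 0.1989349 ] [0.13225517 0.72166063 0.87872544] 12.85Traceback (most recent call last):
  File "<stdin>", line 9, in <module>
IndexError: list index out of range
```

View pics/end.png

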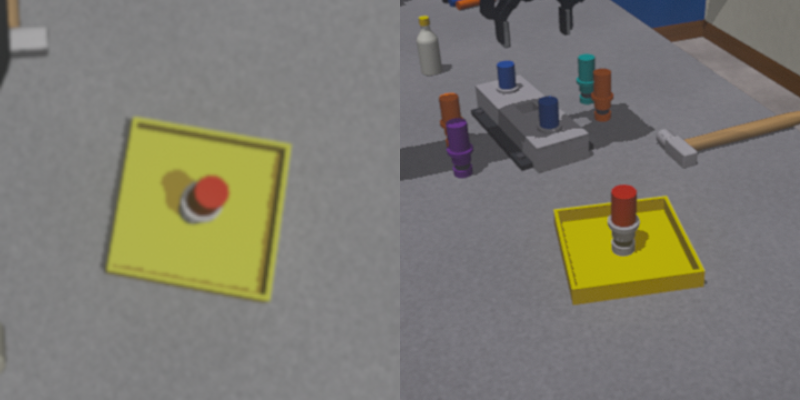

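The red punch stands upright mid-tray, at (205,198) in the top crop and (623,220) in the side crop. Both blues are seated within 1 pixel of where they started in the side view, and the robot is clear.

```bash
python3 -c "
from station import *
print(sign_off())"
```

```text
the job is handed in; nothing more can be done
None
```

The red punch stands upright, knob up and released, near the middle of the yellow tray; both blue punches are still seated, and the job was handed in at about 13 s (no verdict was returned).

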